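# Put the shelf display back on its own bases

## Task

The four display pieces stand on one another's bases: swap them round, one at a time and parking a piece on the empty cork pad when you need a free spot, until the glass jar is on the larger round base, the thumb bowl on the smaller round base, the tin box on the square base and the caliper on the long base, lying along it. Each ends in the middle of its base, released and at rest. Set the pieces down rather than dropping them, keep them upright, and leave the easel with the amber tile where it is.

Things in the scene. Friction and masses are not known exactly. Their poses are not given: they have to be found in the camera images.
- jar_mid (a point): straight-sided round green glass bead jar, 58 mm across and 72 mm high, its steel lid (same width, top 14 mm) screwed on so that jar and lid are one piece, 0.24 kg or so; the point is its centre, 36 mm above its underside, z up. Take it round its sides
- bowl_mid (a point): small white ceramic thumb bowl, open at the top, 46 mm across (the upper 12 mm of its outside is straight, below that it narrows to a 30 mm foot), 30 mm high, wall 4 mm; the point is on its axis half-way up, 15 mm above its underside, z up. Can be taken across its outside
- tin_mid (a point): square hinged tin sample box, shut, one rigid piece, 54 x 54 mm and 32 mm high, its sides along its x and y; the point is its centre, 16 mm above its underside, z up
- caliper_mid (a point): stainless steel pocket caliper lying flat, rigid (slide locked), 156 mm long along its x; the slide block around its middle, 64 mm along x, 24 mm across y and 12 mm thick, is the place to grip, across y; the beam is 14 mm wide and 6 mm thick. Two jaws 10 mm wide stick out to its -y, to 39 mm from the middle line, at x = -29 mm and x = -73 mm. The point is the centre of the slide block, 6 mm above the underside, z up
- base_big_top (a point): the larger round base, home of the jar: 120 mm across; smooth brown wooden display base, fixed to the shelf, 16 mm high with a flat top and no rim; the point is the centre of its top face
- base_small_top (a point): the smaller round base, home of the thumb bowl: 80 mm across; smooth brown wooden display base, fixed to the shelf, 16 mm high with a flat top and no rim; the point is the centre of its top face
- base_square_top (a point): the square base, home of the tin: 80 x 80 mm along its x and y; smooth brown wooden display base, fixed to the shelf, 16 mm high with a flat top and no rim; the point is the centre of its top face
- base_long_top (a point): the long base, home of the caliper: 180 mm along its x and 46 mm across y; smooth brown wooden display base, fixed to the shelf, 16 mm high with a flat top and no rim; the point is the centre of its top face
- pad_top (a point): oblong cork pad, 116 mm along its x, 90 mm along its y, 6 mm thick, fixed to the shelf, empty at the start: the free spot for parking one thing; the point is the centre of its top face
- easel_mid (a point): white ceramic easel with a honey amber tile 100 mm square, one loose piece of 0.6 kg, 90 mm deep, 100 mm wide and 115 mm high, away at the left side, to be left alone; the point is 60 mm above the shelf in its middle. The other small ware on the shelf (dish, tape roll, brass weight, tile stack, vial) is at most 55 mm high and keeps at least 85 mm away from the centre of every base and of the pad
Things that resemble listed ones, but are neither listed nor needed, are in the scene too. What is shaped like the part that bears base_square_top but red is not meant.

How it is judged:
On the way:
1. one of the four pieces is parked upright on the cork pad and let go (((horizontal distance between jar_mid and pad_top below 0.04 m and z of jar_mid in the frame of pad_top below 0.04 m and angle between jar_mid's own z axis and vertical below 0.12 rad and contact force between the fingers and jar below 0.05 N) or (horizontal distance between bowl_mid and pad_top below 0.04 m and z of bowl_mid in the frame of pad_top below 0.019 m and angle between bowl_mid's own z axis and vertical below 0.12 rad and contact force between the fingers and bowl below 0.05 N) or (horizontal distance between tin_mid and pad_top below 0.04 m and z of tin_mid in the frame of pad_top below 0.02 m and angle between tin_mid's own z axis and vertical below 0.12 rad and contact force between the fingers and tin below 0.05 N) or (horizontal distance between caliper_mid and pad_top below 0.04 m and z of caliper_mid in the frame of pad_top below 0.01 m and angle between caliper_mid's own z axis and vertical below 0.12 rad and contact force between the fingers and caliper below 0.05 N))), for 0.2 s.
At the end, for the whole second after the job is handed in: jar on larger round, bowl on smaller round, tin on square, caliper on long base: centres within 15 mm, resting on it (height within 4 mm), tilt under 7 degrees, at rest; caliper within 15 degrees of the base's length, either way round; easel within 15 mm of its start (horizontal distance between jar_mid and base_big_top below 0.015 m and z of jar_mid in the frame of base_big_top between 0.032 and 0.04 m and angle between each of jar_mid, bowl_mid, tin_mid, caliper_mid's own z axis and vertical below 0.12 rad and linear speed of each of jar, bowl, tin, caliper below 0.02 m/s and angular speed of each of jar, bowl, tin, caliper below 0.2 rad/s and horizontal distance between bowl_mid and base_small_top below 0.015 m and z of bowl_mid in the frame of base_small_top between 0.011 and 0.019 m and horizontal distance between tin_mid and base_square_top below 0.015 m and z of tin_mid in the frame of base_square_top between 0.012 and 0.02 m and horizontal distance between caliper_mid and base_long_top below 0.015 m and z of caliper_mid in the frame of base_long_top between 0.002 and 0.01 m and angle between the x axis of caliper_mid and the x axis of base_long_top, either way round below 0.26 rad and distance of easel_mid from where it was at the start of the episode below 0.015 m); the robot touches nothing.
It fails at once if a piece is tipped by more than 35 degrees (angle between any of jar_mid, bowl_mid, tin_mid, caliper_mid's own z axis and vertical above 0.6 rad).
It fails at once if a piece is dropped: falls free, touching nothing, faster than 0.6 m/s ((contact force between jar and anything else below 0.001 N and linear speed of jar above 0.6 m/s) or (contact force between bowl and anything else below 0.001 N and linear speed of bowl above 0.6 m/s) or (contact force between tin and anything else below 0.001 N and linear speed of tin above 0.6 m/s) or (contact force between caliper and anything else below 0.001 N and linear speed of caliper above 0.6 m/s)).
It fails at once if the easel with the amber tile is pushed more than 15 mm or tipped (distance of easel_mid from where it was at the start of the episode above 0.015 m or angle between easel_mid's own z axis and vertical above 0.3 rad).
It also fails if it takes over 136 s, if anything falls off the work surface, if the arm or the gripper's body presses on something with over 40 N, if the wrist force passes 120 N, or if a joint passes its speed limit or range.

## Robot

A 7-joint arm with a two-finger parallel gripper is mounted at the origin on the work surface. World frame = base frame: x ahead of the robot, y to its left, z up, the work surface at z = 0. Lengths are in m, angles in rad, forces in N, time in s.
With the tool pointing down it reaches from about 0.4 to 0.875 m from the base axis. Payload 19.3 kg.
Tool frame: the origin (TCP) lies midway between the tips of the shut fingers; the grasp point (between the pads) lies 19 mm behind it; x points along the fingers, y is the direction in which the jaws open and shut, and the axes are right-handed (so a half turn about x gives the same grasp; the last joint's range is limited). The gripper opens to 85 mm and grips with 20 to 120 N. Pads are 22 mm wide; open, the fingers measure 114 mm over their backs; the gripper's body (76 mm by 85 mm) begins 54 mm behind the grasp point. The pads swing forward as they close: fully open they stand 13 mm farther back than shut.
Start: joints at [-1.198, 0.521, -0.036, 1.599, 0.021, 1.021, -0.113], TCP at [0.268, 0.565, 0.231] pointing down, gripper open.
Joint ranges: [-2.91, 2.91], [-0.3, 2.13], [-1.5, 1.42], [0.17, 2.43], [-1.26, 4.41], [0.16, 1.93], [-2.52, 2.52]. Speed limits (rad/s): [1.89, 1.89, 2.39, 2.39, 3.01, 3.01, 3.01].

## Interface

Orientations are given as [roll, pitch, yaw] about the fixed x, y, z axes, in that order (R = Rz(yaw) Ry(pitch) Rx(roll)).
In Python, from workcell import bot gives the robot as it stands. The module is installed in compiled form; this text tells all that it offers.
- The arm moves only by the tool servo_tool, never from a script. Its argument "targets" is a list of rows, each an object of numbers: "x", "y", "z": the shift along the tool's x, y, z as a fraction of full scale; "wx", "wy", "wz": the turn, a rotation vector about the tool's x, y, z as a fraction of full scale. A call has 1 to 12 rows; each row is the pose to reach, as a shift and turn from the pose measured when the call began, along the tool's axes at that moment, turning the shorter way round; what a row does not reach only later rows make up. Full scale, the value 1, is 40 cm for a shift and 360 degrees for a turn. A row lasts 1/8 s, in which the tool goes at most 62.5 mm and 10.7 degrees, less where a joint would pass 70% of its speed; a pose out of reach is approached as far as the arm can. A call with a number of a shift or a turn outside -1 to 1 is refused whole. A call with a gripper value outside its range is refused whole. "grip" is the gripper command: -1 is shut, 1 is fully open, values between are in proportion, set as the call begins (left out, the last holds). The fingers move at their own pace and stop on an object; "squeeze" is the grip in N (left out, the last holds). Time passes only in rows, so rows that repeat a pose let the fingers close. It gives the time, the measured TCP pose, the force and the opening at its end, in the units of the state.
- bot.observe(): the state, without advancing time (a new reading comes with each control period).
- bot.grab_frame(name): name is "side" or "top" or "wrist"; returns (picture, depth): 400x640x3 uint8, red, green, blue; 400x640 float32, m along the optical axis (not along the pixel's ray), 0 where there is no reading.
- bot.get_calibration(name): a dict with "intrinsics" (3x3 intrinsics, pixels), "R" (3x3) and "t" (3): a world point X has camera coordinates R X + t. Camera axes: x right, y down, z forward; pixel columns grow to the right and rows downward; lengths in m; the calibration is good to about 2 mm. A picture is of the moment at which its call begins: read the wrist's pose just before it. get_calibration takes no time and is no camera call; for the wrist camera it gives the pose at the moment of the call.
- bot.job_done(): hands the job in, once; it reports no verdict.
Trained networks look in the newest picture that a camera, given by its name, has taken for a name from the list of things; names that differ only in an ending like _2 or _b are one class to them, and where a whole thing is asked for, a point or a joint stands for the part that bears it (a point fixed in the world has none). Each returns a list of dicts, best first, with "confidence" (0 to 1); they miss things now and then, are a little off and sometimes report something else, mostly with a low value. They report only what shows in the picture. A call takes as long as a camera call. They do not tell look-alikes from the thing itself.
- bot.trace(camera, target): "mask" (400x640 bool, what is visible of it) and "pixel" ([column, row] in pixels, amid what is visible of it).
The state is a dict: "clock": time; "qpos": joint angles; "qd": joint speeds; "joint_efforts": joint torques, N m; "position": TCP position; "tool_rot": TCP orientation; "force": force on the tool from outside, world axes, zero at the start; "moment": the same for the moment, N m; "grip_width": finger opening in m.
Only numpy, scipy, OpenCV 4.12 (cv2) and the standard library are available. Lean on these libraries where they do the work, as an engineer would, in place of code of your own. Each camera call takes 0.05 s, during which the arm holds its last target. There are 200 camera calls.

## Working session

There is one attempt and no reset: what is moved stays moved. The work goes in short steps, Python scripts to look and compute and a tool call to move; the robot and the scene stay as the last step left them, time stands still between calls to the robot, and variables do not carry over. Pictures are saved under pics/ and viewed, on a budget of 14 in all, crops included, one or two more only if the job needs it, and the job is handed in when it is done.

Besides the shell and the picture viewer there is one more tool, called after "Emit:" by a JSON object that holds its "method" and its "body", one argument or row to a line. servo_tool: Moves the arm, as the interface text tells. Shift numbers are shares of 40 cm and turn numbers shares of 360 degrees, none past 1 either way. Its arguments: {"type":"object","properties":{"targets":{"type":"array"},"grip":{"type":"number"},"squeeze":{"type":"number"}},"required":["targets"]}

```bash
mkdir -p pics; cat > h.py <<'E'
import numpy as np, cv2
from workcell import bot
def cloud(name):
    K=bot.get_calibration(name); im,d=bot.grab_frame(name)
    k=np.array(K["intrinsics"]);R=np.array(K["R"]);t=np.array(K["t"])
    v,u=np.mgrid[0:400,0:640]
    c=np.stack([(u-k[0,2])/k[0,0]*d,(v-k[1,2])/k[1,1]*d,d],-1)
    P=(c-t)@R   # R^T (c-t)
    P[d==0]=np.nan
    return im,P
def save(im,n): cv2.imwrite("pics/"+n,im[:,:,::-1])
E
python3 - <<'E'
from h import *
s=bot.observe();print(s)
im={}
for n in("top","side"):
    i,P=cloud(n);save(i,n+"0.png");np.save(n+"P.npy",P);
    if n=="top":
        for T in["jar_mid","bowl_mid","tin_mid","caliper_mid","base_big_top","base_small_top","base_square_top","base_long_top","pad_top","easel_mid"]:
            for r in bot.trace(n,T)[:3]:
                m=r["mask"];p=P[m];p=p[~np.isnan(p[:,0])]
                if len(p)<5: print(T,"few");continue
                zt=np.percentile(p[:,2],90);q=p[abs(p[:,2]-zt)<.006]
                rc=cv2.minAreaRect((q[:,:2]*1000).astype(np.float32))
                print(T,round(r["confidence"],2),np.round(r["pixel"]),m.sum(),"z",zt.round(3),"rect",np.round(rc[0]),np.round(rc[1]),round(rc[2]))
E
```

```text
{'clock': 0.0, 'qpos': array([-1.19819032,  0.52201144, -0.03631559,  1.60001351,  0.02119614,
        1.02111332, -0.11278832]), 'qd': array([-9.09346404e-04,  5.03726936e-04,  7.44809567e-05,  1.04581727e-03,
       -8.17524833e-04,  8.44265723e-04,  1.59863390e-04]), 'joint_efforts': array([ 7.80618593e-04, -9.27125144e+01,  1.98032230e+00, -3.69931948e+01,
        1.78771693e-02,  8.26828385e-03,  3.27617545e-05]), 'position': array([0.26768853, 0.56438752, 0.2307255 ]), 'tool_rot': array([-1.49622707,  1.56963559, -1.93904353]), 'force': array([-0.4427797 ,  0.04414439,  0.58521417]), 'moment': array([-0.0208813 , -0.01531929,  0.03480663]), 'grip_width': 0.08554643012927156}
jar_mid 0.52 [304. 159.] 315 z 0.091 rect [654. 142.] [52. 54.] 89
bowl_mid 0.63 [355. 224.] 184 z 0.046 rect [454. -13.] [44. 41.] 88
tin_mid 0.9 [245. 201.] 356 z 0.05 rect [533. 329.] [54. 54.] 86
caliper_mid 0.67 [466. 195.] 435 z 0.028 rect [ 551. -359.] [ 50. 154.] 24
base_big_top 0.58 [354. 217.] 913 z 0.018 rect [459. -16.] [117. 114.] 43
base_big_top 0.44 [255. 215.] 113 z 0.018 rect [512. 313.] [30. 70.] 41
base_small_top 0.46 [256. 215.] 129 z 0.018 rect [516. 326.] [49. 78.] 9
base_square_top 0.96 [463. 201.] 506 z 0.02 rect [ 538. -361.] [80. 78.] 27
base_square_top 0.68 [473. 152.] 566 z 0.018 rect [ 695. -411.] [76. 82.] 41
base_square_top 0.59 [458. 243.] 676 z 0.018 rect [ 392. -349.] [80. 80.] 28
base_long_top 0.65 [292. 164.] 531 z 0.018 rect [654. 145.] [175.  46.] 86
pad_top 0.81 [383. 168.] 929 z 0.008 rect [ 635. -113.] [116.  89.] 21
easel_mid 0.8 [159. 234.] 988 z 0.108 rect [442. 604.] [13. 99.] 56
```

```bash
python3 - <<'E'
import cv2
i=cv2.imread("pics/top0.png");c=cv2.resize(i[100:300,120:520],(800,400),interpolation=cv2.INTER_CUBIC);cv2.imwrite("pics/c0.png",c)
E
```

```text
(no output)
```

View pics/c0.png

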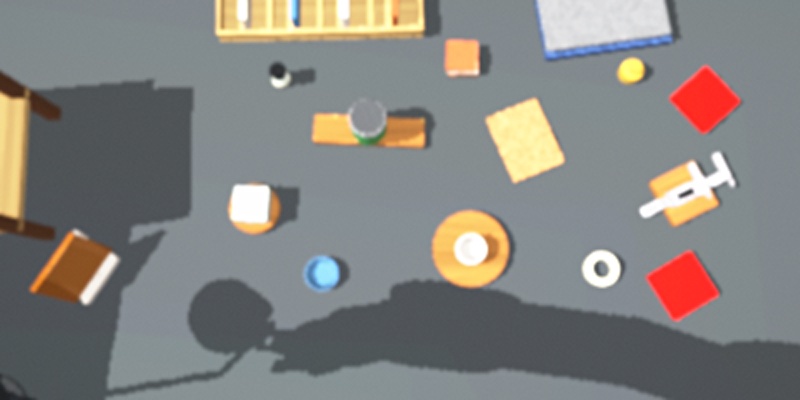

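View pics/side0.png

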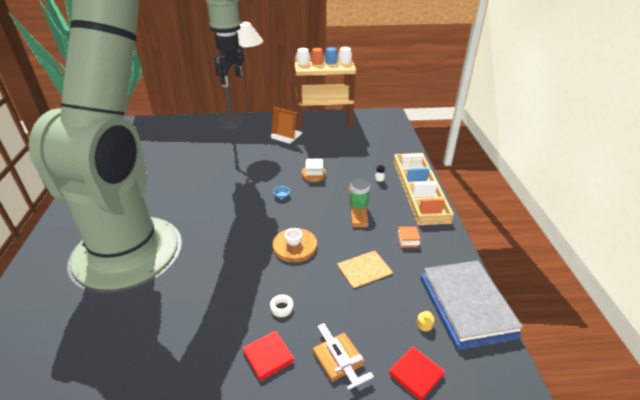

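Bowl sits on the big round base (crop 471,248), the jar on the long base (367,120), the tin on the small round base (252,205), and the caliper on the brown square base (684,192). The two red squares at (704,99) and (682,285) are the look-alikes; the brown one under the caliper is meant. The order is bowl→pad, jar→big, caliper→long, tin→square, bowl→small.

```bash
cat >> h.py <<'E'
from scipy.spatial.transform import Rotation as Ro
def goto(pts, s=None):
    """pts: list of (x,y,z,jawdeg or None); prints rows relative to the present pose"""
    s=s or bot.observe();R0=Ro.from_euler('xyz',s["tool_rot"]).as_matrix();p0=s["position"]
    y0=R0[:,1];a0=np.degrees(np.arctan2(y0[1],y0[0]))
    print("at",p0.round(4),"jaw",a0.round(1),"q7",s["qpos"][6].round(2),"down",R0[:,0].round(3),"F",s["force"].round(1),"w",round(s["grip_width"],4),"t",round(s["clock"],2))
    for x,y,z,a in pts:
        if a is None:a=a0
        a=a0+(a-a0+90)%180-90
        c,sn=np.cos(np.radians(a)),np.sin(np.radians(a))
        Rt=np.array([[0,c,0],[0,sn,0],[-1,0,0]],float);Rt[:,2]=np.cross(Rt[:,0],Rt[:,1])
        d=R0.T@(np.array([x,y,z])-p0)/.4;w=Ro.from_matrix(R0.T@Rt).as_rotvec()/(2*np.pi)
        print((x,y,z,round(a,1)),dict(zip(("x","y","z","wx","wy","wz"),np.r_[d,w].round(4).tolist())),"dist mm",round(np.linalg.norm(d)*400))
def seg(P,c,r,zlo,zhi,lab="",extra=None):
    m=(np.hypot(P[...,0]-c[0],P[...,1]-c[1])<r)&(P[...,2]>zlo)&(P[...,2]<zhi)
    if extra is not None:m&=extra
    q=P[m]
    if len(q)<8: print(lab,"few",len(q));return m,q
    rc=cv2.minAreaRect((q[:,:2]*1000).astype(np.float32));e=cv2.minEnclosingCircle((q[:,:2]*1000).astype(np.float32))
    print(lab,len(q),"z",np.median(q[:,2]).round(4),"rect",np.round(rc[0],1),np.round(rc[1],1),round(rc[2],1),"circ",np.round(e[0],1),round(e[1],1))
    return m,q
E
python3 - <<'E'
from h import *
P=np.load("topP.npy");im=cv2.imread("pics/top0.png")[:,:,::-1].astype(int)
br=(im[...,0]-im[...,2]>60)
for l,c,r,a,b in[("big",(.459,-.016),.075,.012,.024),("bowl",(.455,-.014),.035,.04,.055),("small",(.523,.321),.06,.012,.024),("tin",(.533,.329),.05,.042,.06),
 ("square",(.545,-.36),.055,.012,.022),("long",(.654,.145),.1,.012,.024),("jar",(.654,.142),.05,.08,.1),("pad",(.635,-.113),.08,.004,.012)]:
    seg(P,c,r,a,b,l,br if l in("big","small","square","long") else None)
seg(P,(.55,-.36),.1,.024,.035,"calblock")
K=bot.get_calibration("wrist");R=np.array(K["R"]);print("cam",-R.T@K["t"],"fwd",R[2],"right",R[0]);print(K["intrinsics"])
goto([(.455,-.014,.2,None),(.455,-.014,.2,90),(.455,-.014,.2,0)])
E
```

```text
big 823 z 0.0153 rect [457.9 -15.1] [116.5 116.5] 43.1 circ [457.7 -15.4] 59.7
bowl 54 z 0.0449 rect [454.2 -13. ] [43.5 41.1] 88.0 circ [454.5 -13.8] 22.8
small 128 z 0.0156 rect [519.6 325. ] [56.9 77.9] 15.2 circ [529.7 328.4] 39.6
tin 289 z 0.0475 rect [533.8 328.9] [53.7 54.7] 86.1 circ [533.8 329. ] 36.6
square 323 z 0.0152 rect [ 538.5 -362.8] [80.  80.6] 26.8 circ [ 540.3 -362. ] 51.3
long 500 z 0.0154 rect [654.2 143.3] [178.2  46. ] 85.9 circ [651.4 142.8] 90.3
jar 267 z 0.0876 rect [656.1 142.5] [52.7 56.9] 89.4 circ [656.3 143.3] 29.2
pad 673 z 0.006 rect [ 633.9 -102.7] [137.9 136.6] 36.3 circ [ 633.2 -108.5] 76.7
calblock 158 z 0.0271 rect [ 552.4 -361.7] [ 54.1 148.2] 18.7 circ [ 532.8 -368.4] 74.3
cam [0.19551391 0.59840474 0.37348667] fwd [ 0.28640903 -0.13502461 -0.94854532] right [4.27652246e-01 9.03943224e-01 4.52151134e-04]
[[319.93082584   0.         320.18050953]
 [  0.         319.93082584 203.22283485]
 [  0.           0.           1.        ]]
at [0.2678 0.5647 0.2313] jaw 64.6 q7 -0.11 down [-0. -0. -1.] F [-0.5  0.  -0.8] w 0.0855 t 0.6
(0.455, -0.014, 0.2, np.float64(64.6)) {'x': 0.0782, 'y': -1.1066, 'z': 1.0428, 'wx': -0.0, 'wy': -0.0, 'wz': 0.0} dist mm 609
(0.455, -0.014, 0.2, np.float64(90.0)) {'x': 0.0782, 'y': -1.1066, 'z': 1.0428, 'wx': -0.0705, 'wy': -0.0, 'wz': 0.0} dist mm 609
(0.455, -0.014, 0.2, np.float64(0.0)) {'x': 0.0782, 'y': -1.1066, 'z': 1.0428, 'wx': 0.1795, 'wy': 0.0, 'wz': 0.0} dist mm 609
```

```bash
python3 - <<'E'
from h import *
goto([(.42,.12,.22,20)])
E
```

```text
at [0.2678 0.5647 0.2313] jaw 64.6 q7 -0.11 down [-0. -0. -1.] F [-0.5  0.  -0.8] w 0.0855 t 0.6
(0.42, 0.12, 0.22, np.float64(20.0)) {'x': 0.0282, 'y': -0.8414, 'z': 0.8202, 'wx': 0.124, 'wy': 0.0, 'wz': 0.0} dist mm 470
```

Emit:
{"method": "servo_tool", "body": {
  "targets": [
    {"x":0.014,"y":-0.42,"z":0.41,"wx":0.062},
    {"x":0.014,"y":-0.42,"z":0.41,"wx":0.062},
    {"x":0.014,"y":-0.42,"z":0.41,"wx":0.062},
    {"x":0.014,"y":-0.42,"z":0.41,"wx":0.062},
    {"x":0.028,"y":-0.84,"z":0.82,"wx":0.124},
    {"x":0.028,"y":-0.84,"z":0.82,"wx":0.124},
    {"x":0.028,"y":-0.84,"z":0.82,"wx":0.124},
    {"x":0.028,"y":-0.84,"z":0.82,"wx":0.124},
    {"x":0.028,"y":-0.84,"z":0.82,"wx":0.124},
    {"x":0.028,"y":-0.84,"z":0.82,"wx":0.124}
  ],
  "grip": 1,
  "squeeze": 30
}}

```text
$.targets[0]: bad value
```

```bash
python3 - <<'E'
from h import *
goto([(.4545,-.0137,.16,0)])
i,P=cloud("wrist");save(i,"w1.png")
seg(P,(.4545,-.0137),.035,.038,.055,"bowl")
E
```

```text
at [0.2678 0.5647 0.2313] jaw 64.6 q7 -0.11 down [-0. -0. -1.] F [-0.5  0.  -0.8] w 0.0855 t 0.6
(0.4545, -0.0137, 0.16, np.float64(0.0)) {'x': 0.1782, 'y': -1.1065, 'z': 1.0413, 'wx': 0.1795, 'wy': 0.0, 'wz': 0.0} dist mm 612
bowl few 0
```

Emit:
{"method": "servo_tool", "body": {
  "targets": [
    {"x":0.014,"y":-0.42,"z":0.41,"wx":0.062,"wy":0,"wz":0},
    {"x":0.014,"y":-0.42,"z":0.41,"wx":0.062,"wy":0,"wz":0},
    {"x":0.014,"y":-0.42,"z":0.41,"wx":0.062,"wy":0,"wz":0},
    {"x":0.014,"y":-0.42,"z":0.41,"wx":0.062,"wy":0,"wz":0},
    {"x":0.028,"y":-0.84,"z":0.82,"wx":0.124,"wy":0,"wz":0},
    {"x":0.028,"y":-0.84,"z":0.82,"wx":0.124,"wy":0,"wz":0},
    {"x":0.028,"y":-0.84,"z":0.82,"wx":0.124,"wy":0,"wz":0},
    {"x":0.028,"y":-0.84,"z":0.82,"wx":0.124,"wy":0,"wz":0},
    {"x":0.028,"y":-0.84,"z":0.82,"wx":0.124,"wy":0,"wz":0}
  ],
  "grip": 1,
  "squeeze": 30
}}

```text
clock: 1.78
position: [0.421, 0.1175, 0.2203]
tool_rot: [0.66, 1.57, -0.567]
force: [-1.1, 1.3, 0.0]
grip_width: 0.0855
```

```bash
python3 - <<'E'
from h import *
goto([(.4545,-.0137,.16,0)])
i,P=cloud("wrist");save(i,"w1.png")
seg(P,(.4545,-.0137),.035,.038,.055,"bowl")
E
```

```text
at [0.421  0.1175 0.2203] jaw 19.7 q7 0.04 down [ 0.001 -0.    -1.   ] F [-1.1  1.3  0. ] w 0.0855 t 1.77
(0.4545, -0.0137, 0.16, np.float64(0.0)) {'x': 0.151, 'y': -0.0317, 'z': 0.3371, 'wx': 0.0547, 'wy': 0.0001, 'wz': -0.0001} dist mm 148
bowl 566 z 0.0448 rect [458.1 -14. ] [44.1 45.5] 19.4 circ [458.3 -14.2] 23.1
```

```bash
python3 - <<'E'
from h import *
goto([(.457,-.014,.13,0),(.457,-.014,.08,0),(.457,-.014,.022,0)])
E
```

```text
at [0.4206 0.1195 0.2203] jaw 19.8 q7 0.03 down [ 0.  0. -1.] F [ 0.4  0.4 -0.4] w 0.0853 t 1.82
(0.457, -0.014, 0.13, np.float64(0.0)) {'x': 0.2257, 'y': -0.0276, 'z': 0.3449, 'wx': 0.0551, 'wy': -0.0, 'wz': -0.0001} dist mm 165
(0.457, -0.014, 0.08, np.float64(0.0)) {'x': 0.3507, 'y': -0.0277, 'z': 0.3449, 'wx': 0.0551, 'wy': -0.0, 'wz': -0.0001} dist mm 197
(0.457, -0.014, 0.022, np.float64(0.0)) {'x': 0.4957, 'y': -0.0277, 'z': 0.3449, 'wx': 0.0551, 'wy': -0.0, 'wz': -0.0001} dist mm 242
```

Emit:
{"method": "servo_tool", "body": {
  "targets": [
    {"x":0.1,"y":-0.014,"z":0.17,"wx":0.028,"wy":0,"wz":0},
    {"x":0.226,"y":-0.028,"z":0.345,"wx":0.055,"wy":0,"wz":0},
    {"x":0.226,"y":-0.028,"z":0.345,"wx":0.055,"wy":0,"wz":0},
    {"x":0.226,"y":-0.028,"z":0.345,"wx":0.055,"wy":0,"wz":0},
    {"x":0.29,"y":-0.028,"z":0.345,"wx":0.055,"wy":0,"wz":0},
    {"x":0.35,"y":-0.028,"z":0.345,"wx":0.055,"wy":0,"wz":0},
    {"x":0.4,"y":-0.028,"z":0.345,"wx":0.055,"wy":0,"wz":0},
    {"x":0.45,"y":-0.028,"z":0.345,"wx":0.055,"wy":0,"wz":0},
    {"x":0.496,"y":-0.028,"z":0.345,"wx":0.055,"wy":0,"wz":0},
    {"x":0.496,"y":-0.028,"z":0.345,"wx":0.055,"wy":0,"wz":0}
  ],
  "grip": 1
}}

```text
clock: 3.08
position: [0.4566, -0.0125, 0.0215]
tool_rot: [-2.308, 1.57, 2.407]
force: [0.6, -0.4, 0.2]
grip_width: 0.0856
```

Emit:
{"method": "servo_tool", "body": {
  "targets": [
    {"x":0,"y":0,"z":0,"wx":0,"wy":0,"wz":0},
    {"x":0,"y":0,"z":0,"wx":0,"wy":0,"wz":0},
    {"x":0,"y":0,"z":0,"wx":0,"wy":0,"wz":0},
    {"x":0,"y":0,"z":0,"wx":0,"wy":0,"wz":0},
    {"x":0,"y":0,"z":0,"wx":0,"wy":0,"wz":0},
    {"x":0,"y":0,"z":0,"wx":0,"wy":0,"wz":0}
  ],
  "grip": -1,
  "squeeze": 30
}}

```text
clock: 3.82
position: [0.457, -0.0121, 0.0224]
tool_rot: [2.981, 1.569, 1.412]
force: [-2.1, 2.7, 15.0]
grip_width: 0.0441
```

```bash
python3 - <<'E'
from h import *
P=np.load("topP.npy");
seg(P,(.635,-.113),.08,.002,.012,"pad",bot is not None and (cv2.imread("pics/top0.png")[:,:,2].astype(int)-cv2.imread("pics/top0.png")[:,:,0]>50))
goto([(.457,-.014,.1,None),(.635,-.113,.1,-10),(.635,-.113,.012,-10)])
E
```

```text
pad 872 z 0.0054 rect [ 638.  -112.3] [121.5  95.2] 21.6 circ [ 637.2 -111.2] 71.7
at [ 0.457  -0.0121  0.0224] jaw 0.2 q7 0.25 down [ 0.     0.001 -1.   ] F [-2.1  2.7 15. ] w 0.0441 t 3.83
(0.457, -0.014, 0.1, np.float64(0.2)) {'x': -0.194, 'y': -0.0, 'z': 0.0044, 'wx': 0.0, 'wy': -0.0002, 'wz': -0.0} dist mm 78
(0.635, -0.113, 0.1, np.float64(-10.0)) {'x': -0.1943, 'y': 0.4443, 'z': 0.2531, 'wx': 0.0282, 'wy': -0.0002, 'wz': -0.0} dist mm 219
(0.635, -0.113, 0.012, np.float64(-10.0)) {'x': 0.0257, 'y': 0.4442, 'z': 0.2534, 'wx': 0.0282, 'wy': -0.0002, 'wz': -0.0} dist mm 205
```

Emit:
{"method": "servo_tool", "body": {
  "targets": [
    {"x":-0.004,"y":0,"z":0,"wx":0,"wy":0,"wz":0},
    {"x":-0.01,"y":0,"z":0,"wx":0,"wy":0,"wz":0},
    {"x":-0.01,"y":0,"z":0,"wx":0,"wy":0,"wz":0}
  ]
}}

```text
clock: 4.2
position: [0.4571, -0.0121, 0.0266]
tool_rot: [2.758, 1.569, 1.19]
force: [-0.9, -0.1, -1.7]
grip_width: 0.0438
```

```bash
python3 - <<'E'
from h import *
i,P=cloud("wrist");save(i,"w2.png")
print(bot.observe()["force"],bot.observe()["grip_width"])
seg(P,(.457,-.014),.035,.038,.06,"bowl")
E
```

```text
[-0.05776659  0.73051024 -0.98018825] 0.04410493648745659
bowl 6565 z 0.0488 rect [457.7  -9.3] [51.9 54. ] 45.4 circ [457.   -6.8] 34.2
```

View pics/w2.png

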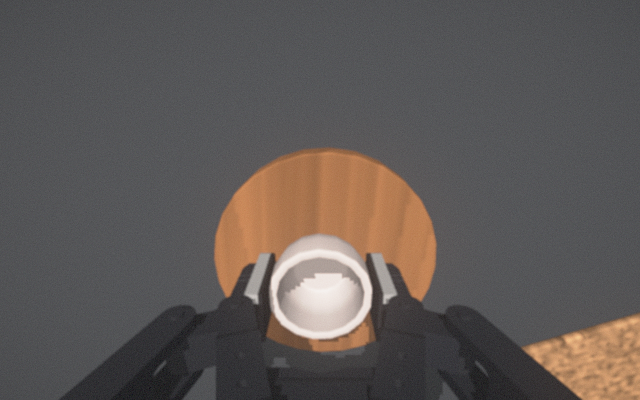

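Emit:
{"method": "servo_tool", "body": {
  "targets": [
    {"x":-0.08,"y":0,"z":0,"wx":0,"wy":0,"wz":0},
    {"x":-0.17,"y":0.03,"z":0.02,"wx":0,"wy":0,"wz":0},
    {"x":-0.2,"y":0.12,"z":0.07,"wx":0,"wy":0,"wz":0},
    {"x":-0.2,"y":0.22,"z":0.125,"wx":0,"wy":0,"wz":0},
    {"x":-0.2,"y":0.33,"z":0.185,"wx":0,"wy":0,"wz":0},
    {"x":-0.2,"y":0.41,"z":0.23,"wx":0,"wy":0,"wz":0},
    {"x":-0.2,"y":0.447,"z":0.25,"wx":0,"wy":0,"wz":0},
    {"x":-0.15,"y":0.447,"z":0.25,"wx":0,"wy":0,"wz":0},
    {"x":-0.08,"y":0.447,"z":0.25,"wx":0,"wy":0,"wz":0},
    {"x":-0.01,"y":0.447,"z":0.25,"wx":0,"wy":0,"wz":0},
    {"x":0.02,"y":0.447,"z":0.25,"wx":0,"wy":0,"wz":0},
    {"x":0.034,"y":0.447,"z":0.25,"wx":0,"wy":0,"wz":0}
  ]
}}

```text
clock: 5.75
position: [0.6355, -0.1113, 0.0123]
tool_rot: [-2.69, 1.569, 2.025]
force: [-17.2, 4.8, 46.4]
grip_width: 0.044
```

Emit:
{"method": "servo_tool", "body": {
  "targets": [
    {"x":0.0,"y":0,"z":0,"wx":0,"wy":0,"wz":0},
    {"x":0.001,"y":0,"z":0,"wx":0,"wy":0,"wz":0}
  ]
}}

```text
clock: 6.0
position: [0.6357, -0.1112, 0.0126]
tool_rot: [-3.119, 1.569, 1.597]
force: [-2.9, 0.9, 8.4]
grip_width: 0.0442
```

Emit:
{"method": "servo_tool", "body": {
  "targets": [
    {"x":0,"y":0,"z":0,"wx":0,"wy":0,"wz":0},
    {"x":0,"y":0,"z":0,"wx":0,"wy":0,"wz":0},
    {"x":0,"y":0,"z":0,"wx":0,"wy":0,"wz":0},
    {"x":0,"y":0,"z":0,"wx":0,"wy":0,"wz":0},
    {"x":-0.08,"y":0,"z":0,"wx":0,"wy":0,"wz":0},
    {"x":-0.18,"y":0,"z":0,"wx":0,"wy":0,"wz":0},
    {"x":-0.3,"y":0,"z":0,"wx":0,"wy":0,"wz":0},
    {"x":-0.44,"y":0,"z":0,"wx":0,"wy":0,"wz":0}
  ],
  "grip": 1
}}

```text
clock: 7.0
position: [0.6352, -0.1114, 0.1897]
tool_rot: [-2.579, 1.569, 2.137]
force: [0.5, 0.6, 0.3]
grip_width: 0.0851
```

```bash
python3 - <<'E'
from h import *
i,P=cloud("wrist");save(i,"w3.png")
seg(P,(.636,-.1125),.04,.028,.05,"bowl")
goto([(.61,.06,.19,10),(.655,.143,.19,0),(.655,.143,.036,0)])
E
```

```text
bowl 679 z 0.0353 rect [ 637.4 -113.5] [45.1 44.5] 89.4 circ [ 637.3 -113.9] 23.0
at [ 0.638  -0.1125  0.1975] jaw 0.1 q7 0.29 down [ 0.008  0.001 -1.   ] F [ 2.8 -0.8  9.3] w 0.0857 t 7.05
(0.61, 0.06, 0.19, np.float64(10.0)) {'x': 0.0185, 'y': -0.0692, 'z': -0.4313, 'wx': -0.0274, 'wy': -0.0, 'wz': -0.0013} dist mm 175
(0.655, 0.143, 0.19, np.float64(0.0)) {'x': 0.0196, 'y': 0.0438, 'z': -0.6386, 'wx': 0.0004, 'wy': -0.0001, 'wz': -0.0012} dist mm 256
(0.655, 0.143, 0.036, np.float64(0.0)) {'x': 0.4045, 'y': 0.0407, 'z': -0.6383, 'wx': 0.0004, 'wy': -0.0001, 'wz': -0.0012} dist mm 303
```

Emit:
{"method": "servo_tool", "body": {
  "targets": [
    {"x":0.0,"y":0,"z":-0.1,"wx":0,"wy":0,"wz":0},
    {"x":0.0,"y":0.02,"z":-0.25,"wx":0,"wy":0,"wz":-0.001},
    {"x":0.0,"y":0.03,"z":-0.4,"wx":0,"wy":0,"wz":-0.001},
    {"x":0.0,"y":0.043,"z":-0.54,"wx":0,"wy":0,"wz":-0.001},
    {"x":0.0,"y":0.043,"z":-0.62,"wx":0,"wy":0,"wz":-0.001},
    {"x":0.0,"y":0.043,"z":-0.62,"wx":0,"wy":0,"wz":-0.001},
    {"x":0.0,"y":0.043,"z":-0.62,"wx":0,"wy":0,"wz":-0.001}
  ]
}}

```text
clock: 7.92
position: [0.6547, 0.1346, 0.1978]
tool_rot: [1.698, 1.569, 0.129]
force: [0.3, -0.6, -0.6]
grip_width: 0.0852
```

```bash
python3 - <<'E'
from h import *
i,P=cloud("wrist");save(i,"w4.png")
seg(P,(.655,.143),.04,.08,.1,"jar")
seg(P,(.655,.143),.1,.011,.021,"long")
goto([(.656,.143,.19,0),(.656,.143,.034,0)])
E
```

```text
jar 3715 z 0.0886 rect [660.5 142.1] [56.9 57. ] 70.5 circ [660.7 142. ] 28.9
long 4449 z 0.0156 rect [658.8 141.5] [179.9  46.1] 86.0 circ [659.  141.6] 92.0
at [0.6547 0.1341 0.1979] jaw 0.0 q7 -0.09 down [ 0.002  0.    -1.   ] F [-0.1  0.   0.5] w 0.0853 t 7.97
(0.656, 0.143, 0.19, np.float64(0.0)) {'x': 0.0197, 'y': 0.0031, 'z': -0.0221, 'wx': 0.0001, 'wy': -0.0, 'wz': -0.0003} dist mm 12
(0.656, 0.143, 0.034, np.float64(0.0)) {'x': 0.4097, 'y': 0.0025, 'z': -0.022, 'wx': 0.0001, 'wy': -0.0, 'wz': -0.0003} dist mm 164
```

Emit:
{"method": "servo_tool", "body": {
  "targets": [
    {"x":0.06,"y":0.008,"z":-0.022,"wx":0,"wy":0,"wz":0},
    {"x":0.14,"y":0.008,"z":-0.022,"wx":0,"wy":0,"wz":0},
    {"x":0.22,"y":0.008,"z":-0.022,"wx":0,"wy":0,"wz":0},
    {"x":0.3,"y":0.008,"z":-0.022,"wx":0,"wy":0,"wz":0},
    {"x":0.37,"y":0.008,"z":-0.022,"wx":0,"wy":0,"wz":0},
    {"x":0.41,"y":0.008,"z":-0.022,"wx":0,"wy":0,"wz":0},
    {"x":0.41,"y":0.008,"z":-0.022,"wx":0,"wy":0,"wz":0}
  ]
}}

```text
clock: 8.85
position: [0.6579, 0.1422, 0.0333]
tool_rot: [0.946, 1.57, -0.625]
force: [0.3, -0.1, 1.2]
grip_width: 0.0856
```

Emit:
{"method": "servo_tool", "body": {
  "targets": [
    {"x":0,"y":0,"z":0,"wx":0,"wy":0,"wz":0},
    {"x":0,"y":0,"z":0,"wx":0,"wy":0,"wz":0},
    {"x":0,"y":0,"z":0,"wx":0,"wy":0,"wz":0},
    {"x":0,"y":0,"z":0,"wx":0,"wy":0,"wz":0},
    {"x":0,"y":0,"z":0,"wx":0,"wy":0,"wz":0},
    {"x":0,"y":0,"z":0,"wx":0,"wy":0,"wz":0}
  ],
  "grip": -1,
  "squeeze": 40
}}

```text
clock: 9.6
position: [0.6586, 0.142, 0.0347]
tool_rot: [1.545, 1.569, -0.026]
force: [0.1, -1.8, 7.0]
grip_width: 0.0575
```

```bash
python3 - <<'E'
from h import *
p=bot.observe()["position"]
goto([(p[0],p[1],p[2]+.08,None),(.5,.06,.12,0),(.459,-.015,.12,0),(.459,-.015,p[2]+.0005,0)])
E
```

```text
at [0.6586 0.142  0.0347] jaw -0.0 q7 -0.05 down [ 0.002 -0.    -1.   ] F [ 0.1 -1.8  7. ] w 0.0575 t 9.6
(np.float64(0.6586358098566764), np.float64(0.14200946813516904), np.float64(0.11474615443550201), np.float64(-0.0)) {'x': -0.2, 'y': 0.0004, 'z': 0.0, 'wx': -0.0, 'wy': 0.0, 'wz': -0.0003} dist mm 80
(0.5, 0.06, 0.12, np.float64(0.0)) {'x': -0.214, 'y': -0.3961, 'z': 0.2051, 'wx': -0.0, 'wy': 0.0, 'wz': -0.0003} dist mm 198
(0.459, -0.015, 0.12, np.float64(0.0)) {'x': -0.2142, 'y': -0.4985, 'z': 0.3927, 'wx': -0.0, 'wy': 0.0, 'wz': -0.0003} dist mm 268
(0.459, -0.015, np.float64(0.035246154435502004), np.float64(0.0)) {'x': -0.0023, 'y': -0.499, 'z': 0.3926, 'wx': -0.0, 'wy': 0.0, 'wz': -0.0003} dist mm 254
```

Emit:
{"method": "servo_tool", "body": {
  "targets": [
    {"x":-0.04,"y":0,"z":0,"wx":0,"wy":0,"wz":0},
    {"x":-0.12,"y":0,"z":0,"wx":0,"wy":0,"wz":0},
    {"x":-0.2,"y":-0.03,"z":0.02,"wx":0,"wy":0,"wz":0},
    {"x":-0.21,"y":-0.11,"z":0.09,"wx":0,"wy":0,"wz":0},
    {"x":-0.21,"y":-0.2,"z":0.16,"wx":0,"wy":0,"wz":0},
    {"x":-0.21,"y":-0.29,"z":0.23,"wx":0,"wy":0,"wz":0},
    {"x":-0.21,"y":-0.38,"z":0.3,"wx":0,"wy":0,"wz":0},
    {"x":-0.21,"y":-0.46,"z":0.365,"wx":0,"wy":0,"wz":0},
    {"x":-0.21,"y":-0.5,"z":0.392,"wx":0,"wy":0,"wz":0},
    {"x":-0.17,"y":-0.5,"z":0.392,"wx":0,"wy":0,"wz":0},
    {"x":-0.1,"y":-0.5,"z":0.392,"wx":0,"wy":0,"wz":0},
    {"x":-0.04,"y":-0.5,"z":0.392,"wx":0,"wy":0,"wz":0}
  ]
}}

```text
clock: 11.1
position: [0.4593, -0.0146, 0.0507]
tool_rot: [1.688, 1.567, 0.117]
force: [-0.5, -0.1, -1.8]
grip_width: 0.0573
```

```bash
python3 - <<'E'
from h import *
goto([(.4585,-.015,.0355,0)])
E
```

```text
at [ 0.4593 -0.0146  0.0507] jaw -0.0 q7 0.22 down [ 0.004  0.    -1.   ] F [-0.5 -0.1 -1.8] w 0.0573 t 11.1
(0.4585, -0.015, 0.0355, np.float64(0.0)) {'x': 0.0381, 'y': -0.0021, 'z': 0.001, 'wx': -0.0, 'wy': -0.0001, 'wz': -0.0007} dist mm 15
```

Emit:
{"method": "servo_tool", "body": {
  "targets": [
    {"x":0.018,"y":-0.002,"z":0,"wx":0,"wy":0,"wz":-0.0005},
    {"x":0.03,"y":-0.002,"z":0,"wx":0,"wy":0,"wz":-0.0005},
    {"x":0.037,"y":-0.002,"z":0,"wx":0,"wy":0,"wz":-0.0005},
    {"x":0.039,"y":-0.002,"z":0,"wx":0,"wy":0,"wz":-0.0005},
    {"x":0.039,"y":-0.002,"z":0,"wx":0,"wy":0,"wz":-0.0005}
  ]
}}

```text
clock: 11.72
position: [0.4587, -0.0145, 0.0354]
tool_rot: [1.941, 1.569, 0.37]
force: [0.5, 0.3, -1.7]
grip_width: 0.0573
```

Emit:
{"method": "servo_tool", "body": {
  "targets": [
    {"x":0.002,"y":0,"z":0,"wx":0,"wy":0,"wz":0},
    {"x":0.004,"y":0,"z":0,"wx":0,"wy":0,"wz":0},
    {"x":0.004,"y":0,"z":0,"wx":0,"wy":0,"wz":0}
  ]
}}

```text
clock: 12.1
position: [0.4589, -0.0145, 0.0346]
tool_rot: [2.041, 1.569, 0.47]
force: [-4.8, 0.1, 23.4]
grip_width: 0.0572
```

Emit:
{"method": "servo_tool", "body": {
  "targets": [
    {"x":0,"y":0,"z":0,"wx":0,"wy":0,"wz":0},
    {"x":0,"y":0,"z":0,"wx":0,"wy":0,"wz":0},
    {"x":0,"y":0,"z":0,"wx":0,"wy":0,"wz":0},
    {"x":0,"y":0,"z":0,"wx":0,"wy":0,"wz":0},
    {"x":-0.08,"y":0,"z":0,"wx":0,"wy":0,"wz":0},
    {"x":-0.18,"y":0,"z":0,"wx":0,"wy":0,"wz":0},
    {"x":-0.3,"y":0,"z":0,"wx":0,"wy":0,"wz":0},
    {"x":-0.42,"y":0,"z":0,"wx":0,"wy":0,"wz":0},
    {"x":-0.42,"y":0,"z":0,"wx":0,"wy":0,"wz":0}
  ],
  "grip": 1
}}

```text
clock: 13.22
position: [0.46, -0.0145, 0.2054]
tool_rot: [1.875, 1.563, 0.304]
force: [0.4, -0.2, -0.6]
grip_width: 0.0853
```

```bash
python3 - <<'E'
from h import *
i,P=cloud("wrist");save(i,"w5.png")
seg(P,(.4587,-.015),.04,.08,.1,"jar");seg(P,(.4587,-.015),.075,.011,.021,"big")
goto([(.545,-.33,.2,-30)])
E
```

```text
jar 3454 z 0.0886 rect [460.3 -14.4] [56.6 56.9] 1.3 circ [460.7 -14.5] 28.9
big 5566 z 0.0157 rect [461.4 -16.8] [118.4 118.8] 6.8 circ [461.3 -17. ] 59.9
at [ 0.4591 -0.0144  0.2037] jaw 0.0 q7 0.09 down [ 0.005  0.002 -1.   ] F [-0.3 -0.  -0.7] w 0.0854 t 13.28
(0.545, -0.33, 0.2, np.float64(-30.0)) {'x': 0.0087, 'y': 0.2146, 'z': 0.7891, 'wx': 0.0834, 'wy': -0.0005, 'wz': -0.0007} dist mm 327
```

Emit:
{"method": "servo_tool", "body": {
  "targets": [
    {"x":0,"y":0.03,"z":0.13,"wx":-0.015,"wy":0,"wz":0},
    {"x":0,"y":0.07,"z":0.26,"wx":-0.035,"wy":0,"wz":0},
    {"x":0,"y":0.11,"z":0.4,"wx":-0.055,"wy":0,"wz":0},
    {"x":0,"y":0.15,"z":0.54,"wx":-0.07,"wy":0,"wz":0},
    {"x":0,"y":0.18,"z":0.67,"wx":-0.07,"wy":0,"wz":0},
    {"x":0,"y":0.2,"z":0.79,"wx":-0.07,"wy":0,"wz":0},
    {"x":0,"y":0.2,"z":0.79,"wx":-0.07,"wy":0,"wz":0},
    {"x":0,"y":0.2,"z":0.79,"wx":-0.07,"wy":0,"wz":0}
  ]
}}

```text
clock: 14.28
position: [0.5387, -0.3297, 0.202]
tool_rot: [1.974, 1.566, 0.844]
force: [-0.3, -0.3, 0.2]
grip_width: 0.0853
```

```bash
python3 - <<'E'
from h import *
i,P=cloud("wrist");save(i,"w6.png")
im=i.astype(int);sat=im.max(2)-im.min(2)
seg(P,(.543,-.36),.06,.011,.019,"square",sat>50)
m,q=seg(P,(.545,-.36),.11,.019,.04,"cal",sat<45)
m2,_=seg(P,(.545,-.36),.06,.025,.04,"block",sat<45)
c,(w,h),a=cv2.minAreaRect((P[m2][:,:2]*1000).astype(np.float32))
np.save("calq.npy",q)
o=i.copy();o[m]=o[m]//2+[0,0,120];o[m2]=[255,0,255];save(o,"w6o.png")
for r in bot.trace("wrist","caliper_mid")[:1]:print(r["confidence"],r["pixel"],r["mask"].sum())
goto([(.545,-.36,.12,27)])
E
```

```text
square 3198 z 0.0157 rect [ 543.  -365.1] [80.  79.9] 25.6 circ [ 543.2 -364.7] 55.0
cal 2917 z 0.0226 rect [ 551.3 -362.3] [ 60.8 156.5] 21.4 circ [ 550.5 -364. ] 80.6
block 1291 z 0.0278 rect [ 543.1 -367.3] [23.8 64.2] 23.5 circ [ 543.2 -367.2] 33.3
0.94 [308.8, 218.8] 2896
at [ 0.5392 -0.329   0.2028] jaw 25.3 q7 1.08 down [ 0.004  0.003 -1.   ] F [0.4 0.3 0. ] w 0.0857 t 14.38
(0.545, -0.36, 0.12, np.float64(27.0)) {'x': 0.2069, 'y': -0.021, 'z': 0.0765, 'wx': -0.0048, 'wy': -0.0001, 'wz': -0.0008} dist mm 89
```

View pics/w6o.png

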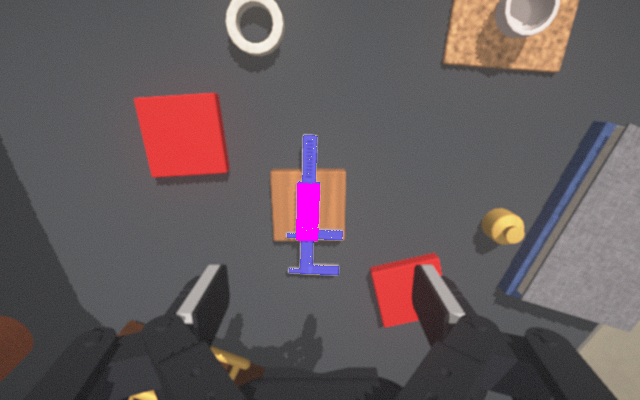

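```bash
python3 - <<'E'
from h import *
goto([(.5415,-.3665,.08,23.5),(.5415,-.3665,.0185,23.5)])
E
```

```text
at [ 0.5392 -0.329   0.2028] jaw 25.3 q7 1.08 down [ 0.004  0.003 -1.   ] F [0.4 0.3 0. ] w 0.0857 t 14.38
(0.5415, -0.3665, 0.08, np.float64(23.5)) {'x': 0.3068, 'y': -0.0364, 'z': 0.0875, 'wx': 0.005, 'wy': -0.0002, 'wz': -0.0008} dist mm 128
(0.5415, -0.3665, 0.0185, np.float64(23.5)) {'x': 0.4606, 'y': -0.0371, 'z': 0.0877, 'wx': 0.005, 'wy': -0.0002, 'wz': -0.0008} dist mm 188
```

Emit:
{"method": "servo_tool", "body": {
  "targets": [
    {"x":0.06,"y":-0.036,"z":0.087,"wx":0.005,"wy":0,"wz":-0.001},
    {"x":0.14,"y":-0.036,"z":0.087,"wx":0.005,"wy":0,"wz":-0.001},
    {"x":0.23,"y":-0.036,"z":0.087,"wx":0.005,"wy":0,"wz":-0.001},
    {"x":0.31,"y":-0.037,"z":0.087,"wx":0.005,"wy":0,"wz":-0.001},
    {"x":0.38,"y":-0.037,"z":0.087,"wx":0.005,"wy":0,"wz":-0.001},
    {"x":0.43,"y":-0.037,"z":0.087,"wx":0.005,"wy":0,"wz":-0.001},
    {"x":0.46,"y":-0.037,"z":0.087,"wx":0.005,"wy":0,"wz":-0.001},
    {"x":0.46,"y":-0.037,"z":0.087,"wx":0.005,"wy":0,"wz":-0.001},
    {"x":0.46,"y":-0.037,"z":0.087,"wx":0.005,"wy":0,"wz":-0.001}
  ]
}}

```text
clock: 15.5
position: [0.5418, -0.3666, 0.0197]
tool_rot: [-1.592, 1.57, -2.753]
force: [0.2, 0.6, 0.3]
grip_width: 0.0853
```

Emit:
{"method": "servo_tool", "body": {
  "targets": [
    {"x":0,"y":0,"z":0,"wx":0,"wy":0,"wz":0},
    {"x":0,"y":0,"z":0,"wx":0,"wy":0,"wz":0},
    {"x":0,"y":0,"z":0,"wx":0,"wy":0,"wz":0},
    {"x":0,"y":0,"z":0,"wx":0,"wy":0,"wz":0},
    {"x":0,"y":0,"z":0,"wx":0,"wy":0,"wz":0},
    {"x":0,"y":0,"z":0,"wx":0,"wy":0,"wz":0},
    {"x":0,"y":0,"z":0,"wx":0,"wy":0,"wz":0},
    {"x":0,"y":0,"z":0,"wx":0,"wy":0,"wz":0}
  ],
  "grip": -1,
  "squeeze": 40
}}

```text
clock: 16.5
position: [0.542, -0.3665, 0.0199]
tool_rot: [-1.431, 1.57, -2.592]
force: [-0.8, 1.2, 6.2]
grip_width: 0.0226
```

Emit:
{"method": "servo_tool", "body": {
  "targets": [
    {"x":-0.02,"y":0,"z":0,"wx":0,"wy":0,"wz":0},
    {"x":-0.06,"y":0,"z":0,"wx":0,"wy":0,"wz":0},
    {"x":-0.12,"y":0,"z":0,"wx":0,"wy":0,"wz":0},
    {"x":-0.2,"y":0,"z":0,"wx":0,"wy":0,"wz":0},
    {"x":-0.28,"y":0,"z":0,"wx":0,"wy":0,"wz":0},
    {"x":-0.3,"y":0,"z":0,"wx":0,"wy":0,"wz":0},
    {"x":-0.3,"y":0,"z":0,"wx":0,"wy":0,"wz":0},
    {"x":-0.3,"y":0,"z":0,"wx":0,"wy":0,"wz":0}
  ]
}}

```text
clock: 17.5
position: [0.5416, -0.3662, 0.139]
tool_rot: [-2.238, 1.569, 2.884]
force: [-0.8, 0.2, -1.8]
grip_width: 0.0225
```

```bash
cat > cal.py <<'E'
from h import *
import sys
s=bot.observe();R0=Ro.from_euler('xyz',s["tool_rot"]).as_matrix()
i,P=cloud("wrist");save(i,sys.argv[1])
im=i.astype(int)
L=(P-s["position"])@R0   # tool coords
m=(abs(L[...,1])<.0095)&(abs(L[...,2])<.1)&(L[...,0]>-.03)&(L[...,0]<.012)
q=L[m]; 
for z in np.arange(-.08,.09,.02):
    k=q[(q[:,2]>z)&(q[:,2]<z+.02)]
    if len(k)>5:print("tool z",round(z,2),len(k),"height x",np.median(k[:,0]).round(4),"y",np.median(k[:,1]).round(4))
E
python3 cal.py w7.png; python3 - <<'E'
from h import *
goto([(.6565,.1425,.12,-4),(.6565,.1425,.0205,-4)])
E
```

```text
tool z -0.08 1471 height x -0.0016 y 0.0014
tool z -0.06 1377 height x -0.0017 y 0.0011
tool z -0.04 1722 height x -0.007 y 0.0002
tool z -0.02 1567 height x -0.008 y 0.0002
tool z 0.0 1359 height x -0.0078 y 0.0002
tool z 0.02 884 height x -0.0076 y 0.0002
tool z 0.04 757 height x -0.0017 y 0.0007
tool z 0.06 249 height x -0.0017 y 0.0013
at [ 0.5416 -0.3662  0.1389] jaw 23.5 q7 1.12 down [-0.002  0.    -1.   ] F [ 0.4 -0.1 -1.8] w 0.0226 t 17.55
(0.6565, 0.1425, 0.12, np.float64(-4.0)) {'x': 0.0472, 'y': 0.7703, 'z': -1.0518, 'wx': 0.0763, 'wy': -0.0001, 'wz': 0.0003} dist mm 522
(0.6565, 0.1425, 0.0205, np.float64(-4.0)) {'x': 0.296, 'y': 0.7707, 'z': -1.0516, 'wx': 0.0763, 'wy': -0.0001, 'wz': 0.0003} dist mm 535
```

View pics/w7.png

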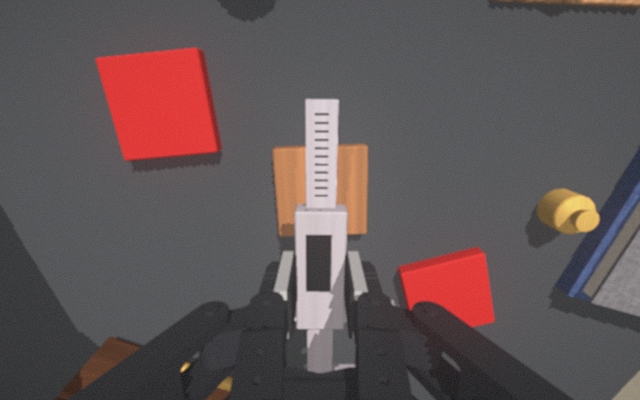

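Emit:
{"method": "servo_tool", "body": {
  "targets": [
    {"x":0,"y":0.04,"z":-0.06,"wx":0.005,"wy":0,"wz":0},
    {"x":0,"y":0.11,"z":-0.15,"wx":0.015,"wy":0,"wz":0},
    {"x":0,"y":0.18,"z":-0.25,"wx":0.025,"wy":0,"wz":0},
    {"x":0,"y":0.25,"z":-0.34,"wx":0.035,"wy":0,"wz":0},
    {"x":0,"y":0.32,"z":-0.44,"wx":0.045,"wy":0,"wz":0},
    {"x":0,"y":0.39,"z":-0.53,"wx":0.055,"wy":0,"wz":0},
    {"x":0,"y":0.46,"z":-0.63,"wx":0.065,"wy":0,"wz":0},
    {"x":0,"y":0.53,"z":-0.73,"wx":0.075,"wy":0,"wz":0},
    {"x":0,"y":0.6,"z":-0.82,"wx":0.076,"wy":0,"wz":0},
    {"x":0,"y":0.66,"z":-0.91,"wx":0.076,"wy":0,"wz":0},
    {"x":0,"y":0.71,"z":-0.97,"wx":0.076,"wy":0,"wz":0},
    {"x":0,"y":0.73,"z":-1.0,"wx":0.076,"wy":0,"wz":0}
  ]
}}

```text
clock: 19.05
position: [0.6498, 0.1188, 0.1379]
tool_rot: [-1.588, 1.568, 3.058]
force: [-0.6, -0.0, 0.1]
grip_width: 0.0229
```

```bash
python3 - <<'E'
from h import *
goto([(.6565,.1425,.08,-4),(.6565,.1425,.021,-4)])
i,P=cloud("wrist")
im=i.astype(int);sat=im[...,0]-im[...,2]
seg(P,(.656,.143),.1,.011,.021,"long",sat>50)
E
```

```text
at [0.6498 0.1188 0.1379] jaw -3.8 q7 -0.02 down [-0.003  0.    -1.   ] F [-0.6 -0.   0.1] w 0.0229 t 19.05
(0.6565, 0.1425, 0.08, np.float64(-4.0)) {'x': 0.1446, 'y': 0.0134, 'z': -0.0603, 'wx': 0.0006, 'wy': -0.0, 'wz': 0.0005} dist mm 63
(0.6565, 0.1425, 0.021, np.float64(-4.0)) {'x': 0.2921, 'y': 0.0138, 'z': -0.0603, 'wx': 0.0006, 'wy': -0.0, 'wz': 0.0005} dist mm 119
long 5380 z 0.0156 rect [658.9 148.8] [165.4  45.7] 86.1 circ [659.1 149. ] 85.0
```

Emit:
{"method": "servo_tool", "body": {
  "targets": [
    {"x":0.03,"y":0.015,"z":-0.06,"wx":0,"wy":0,"wz":0},
    {"x":0.09,"y":0.015,"z":-0.06,"wx":0,"wy":0,"wz":0},
    {"x":0.15,"y":0.015,"z":-0.06,"wx":0,"wy":0,"wz":0},
    {"x":0.21,"y":0.015,"z":-0.06,"wx":0,"wy":0,"wz":0},
    {"x":0.26,"y":0.015,"z":-0.06,"wx":0,"wy":0,"wz":0},
    {"x":0.28,"y":0.015,"z":-0.06,"wx":0,"wy":0,"wz":0},
    {"x":0.289,"y":0.015,"z":-0.06,"wx":0,"wy":0,"wz":0},
    {"x":0.293,"y":0.015,"z":-0.06,"wx":0,"wy":0,"wz":0},
    {"x":0.293,"y":0.015,"z":-0.06,"wx":0,"wy":0,"wz":0}
  ]
}}

```text
clock: 20.23
position: [0.6573, 0.1436, 0.0212]
tool_rot: [-1.937, 1.568, 2.711]
force: [0.1, 0.0, -1.1]
grip_width: 0.0225
```

Emit:
{"method": "servo_tool", "body": {
  "targets": [
    {"x":0.002,"y":0,"z":0.002,"wx":0,"wy":0,"wz":0},
    {"x":0.004,"y":0,"z":0.002,"wx":0,"wy":0,"wz":0},
    {"x":0.004,"y":0,"z":0.002,"wx":0,"wy":0,"wz":0}
  ]
}}

```text
clock: 20.6
position: [0.6575, 0.1428, 0.02]
tool_rot: [-2.064, 1.569, 2.583]
force: [-1.4, -0.5, 3.9]
grip_width: 0.0224
```

Emit:
{"method": "servo_tool", "body": {
  "targets": [
    {"x":0,"y":0,"z":0,"wx":0,"wy":0,"wz":0},
    {"x":0,"y":0,"z":0,"wx":0,"wy":0,"wz":0},
    {"x":0,"y":0,"z":0,"wx":0,"wy":0,"wz":0},
    {"x":0,"y":0,"z":0,"wx":0,"wy":0,"wz":0},
    {"x":-0.08,"y":0,"z":0,"wx":0,"wy":0,"wz":0},
    {"x":-0.18,"y":0,"z":0,"wx":0,"wy":0,"wz":0},
    {"x":-0.3,"y":0,"z":0,"wx":0,"wy":0,"wz":0},
    {"x":-0.42,"y":0,"z":0,"wx":0,"wy":0,"wz":0},
    {"x":-0.45,"y":0,"z":0,"wx":0,"wy":0,"wz":0},
    {"x":-0.45,"y":0,"z":0,"wx":0,"wy":0,"wz":0}
  ],
  "grip": 1
}}

```text
clock: 21.85
position: [0.6579, 0.1427, 0.2003]
tool_rot: [-2.511, 1.569, 2.136]
force: [-0.6, 0.7, -0.7]
grip_width: 0.0854
```

```bash
python3 - <<'E'
from h import *
i,P=cloud("wrist");save(i,"w8.png")
sat=i.astype(int).max(2)-i.astype(int).min(2)
seg(P,(.657,.143),.06,.025,.04,"block",sat<45);seg(P,(.657,.143),.1,.011,.019,"long",sat>50)
goto([(.534,.31,.2,-4)])
E
```

```text
block 1426 z 0.0278 rect [659.5 142. ] [63.4 23.3] 85.7 circ [659.7 142.1] 33.3
long 3987 z 0.0156 rect [658.5 141.7] [179.3  45.7] 86.0 circ [659.  141.8] 91.8
at [0.6574 0.1426 0.1992] jaw -3.7 q7 -0.08 down [-0.003  0.001 -1.   ] F [ 0.3 -1.4 -0.1] w 0.0858 t 21.9
(0.534, 0.31, 0.2, np.float64(-4.0)) {'x': -0.0008, 'y': -0.3352, 'z': -0.3974, 'wx': 0.0007, 'wy': -0.0002, 'wz': 0.0004} dist mm 208
```

Emit:
{"method": "servo_tool", "body": {
  "targets": [
    {"x":0,"y":-0.08,"z":-0.1,"wx":0,"wy":0,"wz":0},
    {"x":0,"y":-0.17,"z":-0.2,"wx":0,"wy":0,"wz":0},
    {"x":0,"y":-0.26,"z":-0.31,"wx":0,"wy":0,"wz":0},
    {"x":0,"y":-0.335,"z":-0.4,"wx":0,"wy":0,"wz":0},
    {"x":0,"y":-0.335,"z":-0.4,"wx":0,"wy":0,"wz":0},
    {"x":0,"y":-0.335,"z":-0.4,"wx":0,"wy":0,"wz":0},
    {"x":0,"y":-0.335,"z":-0.4,"wx":0,"wy":0,"wz":0}
  ]
}}

```text
clock: 22.78
position: [0.5347, 0.3097, 0.1992]
tool_rot: [-1.594, 1.568, 3.051]
force: [0.0, -0.3, 0.3]
grip_width: 0.0854
```

```bash
python3 - <<'E'
from h import *
i,P=cloud("wrist");save(i,"w9.png")
sat=i.astype(int)[...,0]-i.astype(int)[...,2]
seg(P,(.534,.329),.06,.042,.06,"tin");seg(P,(.53,.328),.055,.011,.019,"small",sat>50)
goto([(.534,.329,.1,-4),(.534,.329,.02,-4)])
E
```

```text
tin 3255 z 0.048 rect [537.  328.1] [54.1 55.7] 86.1 circ [537.3 328.2] 36.7
small 1133 z 0.0156 rect [532.3 330.3] [79.3 73.3] 37.7 circ [534.1 328.2] 39.9
at [0.5347 0.3099 0.1993] jaw -3.8 q7 -0.39 down [-0.003  0.    -1.   ] F [-0.1 -0.2 -0.8] w 0.0853 t 22.82
(0.534, 0.329, 0.1, np.float64(-4.0)) {'x': 0.2482, 'y': -0.0042, 'z': -0.0476, 'wx': 0.0005, 'wy': -0.0, 'wz': 0.0005} dist mm 101
(0.534, 0.329, 0.02, np.float64(-4.0)) {'x': 0.4482, 'y': -0.0036, 'z': -0.0475, 'wx': 0.0005, 'wy': -0.0, 'wz': 0.0005} dist mm 180
```

Emit:
{"method": "servo_tool", "body": {
  "targets": [
    {"x":0.06,"y":0,"z":-0.047,"wx":0,"wy":0,"wz":0},
    {"x":0.14,"y":0,"z":-0.047,"wx":0,"wy":0,"wz":0},
    {"x":0.22,"y":0,"z":-0.047,"wx":0,"wy":0,"wz":0},
    {"x":0.3,"y":0,"z":-0.047,"wx":0,"wy":0,"wz":0},
    {"x":0.37,"y":0,"z":-0.047,"wx":0,"wy":0,"wz":0},
    {"x":0.42,"y":0,"z":-0.047,"wx":0,"wy":0,"wz":0},
    {"x":0.445,"y":0,"z":-0.047,"wx":0,"wy":0,"wz":0},
    {"x":0.445,"y":0,"z":-0.047,"wx":0,"wy":0,"wz":0}
  ]
}}

```text
clock: 23.82
position: [0.5356, 0.3284, 0.0212]
tool_rot: [-1.581, 1.568, 3.064]
force: [-1.0, 0.2, 0.3]
grip_width: 0.0856
```

Emit:
{"method": "servo_tool", "body": {
  "targets": [
    {"x":0,"y":0,"z":0,"wx":0,"wy":0,"wz":0},
    {"x":0,"y":0,"z":0,"wx":0,"wy":0,"wz":0},
    {"x":0,"y":0,"z":0,"wx":0,"wy":0,"wz":0},
    {"x":0,"y":0,"z":0,"wx":0,"wy":0,"wz":0},
    {"x":0,"y":0,"z":0,"wx":0,"wy":0,"wz":0},
    {"x":0,"y":0,"z":0,"wx":0,"wy":0,"wz":0},
    {"x":0,"y":0,"z":0,"wx":0,"wy":0,"wz":0}
  ],
  "grip": -1,
  "squeeze": 40
}}

```text
clock: 24.7
position: [0.536, 0.3287, 0.0221]
tool_rot: [-1.973, 1.568, 2.673]
force: [-0.8, -0.4, 6.3]
grip_width: 0.0538
```

```bash
python3 - <<'E'
from h import *
goto([(.56,.1,.14,-4),(.58,-.05,.14,10)])
E
```

```text
at [0.536  0.3287 0.0221] jaw -3.8 q7 -0.32 down [-0.002  0.001 -1.   ] F [-0.8 -0.4  6.3] w 0.0538 t 24.7
(0.56, 0.1, 0.14, np.float64(-4.0)) {'x': -0.2954, 'y': 0.0976, 'z': 0.5662, 'wx': 0.0004, 'wy': -0.0001, 'wz': 0.0003} dist mm 258
(0.58, -0.05, 0.14, np.float64(10.0)) {'x': -0.2959, 'y': 0.1726, 'z': 0.937, 'wx': -0.0385, 'wy': -0.0002, 'wz': 0.0003} dist mm 399
```

Emit:
{"method": "servo_tool", "body": {
  "targets": [
    {"x":-0.03,"y":0,"z":0,"wx":0,"wy":0,"wz":0},
    {"x":-0.1,"y":0,"z":0,"wx":0,"wy":0,"wz":0},
    {"x":-0.19,"y":0.01,"z":0.04,"wx":0,"wy":0,"wz":0},
    {"x":-0.27,"y":0.03,"z":0.13,"wx":0,"wy":0,"wz":0},
    {"x":-0.3,"y":0.05,"z":0.24,"wx":-0.005,"wy":0,"wz":0},
    {"x":-0.3,"y":0.07,"z":0.36,"wx":-0.01,"wy":0,"wz":0},
    {"x":-0.3,"y":0.09,"z":0.48,"wx":-0.015,"wy":0,"wz":0},
    {"x":-0.3,"y":0.11,"z":0.6,"wx":-0.02,"wy":0,"wz":0},
    {"x":-0.3,"y":0.13,"z":0.72,"wx":-0.027,"wy":0,"wz":0},
    {"x":-0.3,"y":0.15,"z":0.83,"wx":-0.033,"wy":0,"wz":0},
    {"x":-0.3,"y":0.17,"z":0.92,"wx":-0.038,"wy":0,"wz":0},
    {"x":-0.3,"y":0.175,"z":0.96,"wx":-0.04,"wy":0,"wz":0}
  ]
}}

```text
clock: 26.2
position: [0.5805, -0.0617, 0.1426]
tool_rot: [-2.222, 1.57, 2.672]
force: [-0.1, 0.4, -1.6]
grip_width: 0.0531
```

```bash
python3 - <<'E'
from h import *
goto([(.541,-.364,.14,26),(.541,-.364,.045,26),(.541,-.364,.022,26)])
E
```

```text
at [ 0.5805 -0.0617  0.1426] jaw 10.4 q7 0.46 down [-0.001  0.001 -1.   ] F [-0.1  0.4 -1.6] w 0.0531 t 26.2
(0.541, -0.364, 0.14, np.float64(26.0)) {'x': 0.0063, 'y': -0.234, 'z': 0.7255, 'wx': -0.0432, 'wy': -0.0001, 'wz': 0.0001} dist mm 305
(0.541, -0.364, 0.045, np.float64(26.0)) {'x': 0.2438, 'y': -0.2338, 'z': 0.7256, 'wx': -0.0432, 'wy': -0.0001, 'wz': 0.0001} dist mm 320
(0.541, -0.364, 0.022, np.float64(26.0)) {'x': 0.3013, 'y': -0.2337, 'z': 0.7257, 'wx': -0.0432, 'wy': -0.0001, 'wz': 0.0001} dist mm 328
```

Emit:
{"method": "servo_tool", "body": {
  "targets": [
    {"x":0,"y":-0.02,"z":0.07,"wx":-0.005,"wy":0,"wz":0},
    {"x":0,"y":-0.06,"z":0.18,"wx":-0.012,"wy":0,"wz":0},
    {"x":0,"y":-0.1,"z":0.3,"wx":-0.02,"wy":0,"wz":0},
    {"x":0,"y":-0.135,"z":0.42,"wx":-0.028,"wy":0,"wz":0},
    {"x":0,"y":-0.17,"z":0.53,"wx":-0.035,"wy":0,"wz":0},
    {"x":0,"y":-0.21,"z":0.64,"wx":-0.043,"wy":0,"wz":0},
    {"x":0,"y":-0.233,"z":0.71,"wx":-0.043,"wy":0,"wz":0},
    {"x":0.04,"y":-0.233,"z":0.725,"wx":-0.043,"wy":0,"wz":0},
    {"x":0.1,"y":-0.233,"z":0.725,"wx":-0.043,"wy":0,"wz":0},
    {"x":0.17,"y":-0.233,"z":0.725,"wx":-0.043,"wy":0,"wz":0},
    {"x":0.23,"y":-0.233,"z":0.725,"wx":-0.043,"wy":0,"wz":0},
    {"x":0.26,"y":-0.233,"z":0.725,"wx":-0.043,"wy":0,"wz":0}
  ]
}}

```text
clock: 27.7
position: [0.5413, -0.362, 0.0372]
tool_rot: [-2.689, 1.568, 2.477]
force: [0.6, -0.8, 0.3]
grip_width: 0.0534
```

```bash
python3 - <<'E'
from h import *
goto([(.541,-.364,.0225,26)])
E
```

```text
at [ 0.5413 -0.362   0.0372] jaw 26.0 q7 1.18 down [-0.002  0.002 -1.   ] F [ 0.6 -0.8  0.3] w 0.0534 t 27.7
(0.541, -0.364, 0.0225, np.float64(26.0)) {'x': 0.0367, 'y': -0.0028, 'z': 0.0042, 'wx': -0.0, 'wy': -0.0004, 'wz': 0.0002} dist mm 15
```

Emit:
{"method": "servo_tool", "body": {
  "targets": [
    {"x":0.015,"y":-0.003,"z":0.004,"wx":0,"wy":0,"wz":0},
    {"x":0.03,"y":-0.003,"z":0.004,"wx":0,"wy":0,"wz":0},
    {"x":0.036,"y":-0.003,"z":0.004,"wx":0,"wy":0,"wz":0},
    {"x":0.038,"y":-0.003,"z":0.004,"wx":0,"wy":0,"wz":0},
    {"x":0.039,"y":-0.003,"z":0.004,"wx":0,"wy":0,"wz":0},
    {"x":0.04,"y":-0.003,"z":0.004,"wx":0,"wy":0,"wz":0}
  ]
}}

```text
clock: 28.45
position: [0.5411, -0.364, 0.0222]
tool_rot: [-2.801, 1.568, 2.365]
force: [-4.8, 5.7, 17.0]
grip_width: 0.0537
```

Touching; release and rise.

Emit:
{"method": "servo_tool", "body": {
  "targets": [
    {"x":0,"y":0,"z":0,"wx":0,"wy":0,"wz":0},
    {"x":0,"y":0,"z":0,"wx":0,"wy":0,"wz":0},
    {"x":0,"y":0,"z":0,"wx":0,"wy":0,"wz":0},
    {"x":0,"y":0,"z":0,"wx":0,"wy":0,"wz":0},
    {"x":-0.08,"y":0,"z":0,"wx":0,"wy":0,"wz":0},
    {"x":-0.18,"y":0,"z":0,"wx":0,"wy":0,"wz":0},
    {"x":-0.3,"y":0,"z":0,"wx":0,"wy":0,"wz":0},
    {"x":-0.42,"y":0,"z":0,"wx":0,"wy":0,"wz":0},
    {"x":-0.45,"y":0,"z":0,"wx":0,"wy":0,"wz":0},
    {"x":-0.45,"y":0,"z":0,"wx":0,"wy":0,"wz":0}
  ],
  "grip": 1
}}

```text
clock: 29.7
position: [0.5415, -0.3643, 0.2023]
tool_rot: [-2.99, 1.569, 2.176]
force: [-0.7, 0.6, -1.3]
grip_width: 0.0856
```

```bash
python3 - <<'E'
from h import *
i,P=cloud("wrist");save(i,"w10.png")
sat=i.astype(int)[...,0]-i.astype(int)[...,2]
seg(P,(.541,-.364),.05,.042,.06,"tin");seg(P,(.541,-.364),.06,.011,.019,"square",sat>50)
goto([(.6365,-.112,.14,0),(.6365,-.112,.09,0),(.6365,-.112,.012,0)])
E
```

```text
tin 3051 z 0.048 rect [ 542.1 -364. ] [56.6 53.4] 26.3 circ [ 542.3 -363.9] 36.5
square 2041 z 0.0156 rect [ 542.9 -365.1] [80.  79.6] 25.5 circ [ 542.5 -364.7] 54.9
at [ 0.5411 -0.364   0.2012] jaw 26.0 q7 1.14 down [-0.003  0.002 -1.   ] F [ 0.3 -0.3 -0.9] w 0.0854 t 29.75
(0.6365, -0.112, 0.14, np.float64(0.0)) {'x': 0.154, 'y': 0.4906, 'z': -0.4613, 'wx': 0.0722, 'wy': -0.0005, 'wz': 0.0003} dist mm 276
(0.6365, -0.112, 0.09, np.float64(0.0)) {'x': 0.279, 'y': 0.4908, 'z': -0.4609, 'wx': 0.0722, 'wy': -0.0005, 'wz': 0.0003} dist mm 292
(0.6365, -0.112, 0.012, np.float64(0.0)) {'x': 0.474, 'y': 0.4911, 'z': -0.4603, 'wx': 0.0722, 'wy': -0.0005, 'wz': 0.0003} dist mm 329
```

Emit:
{"method": "servo_tool", "body": {
  "targets": [
    {"x":0,"y":0.09,"z":-0.09,"wx":0.015,"wy":0,"wz":0},
    {"x":0.03,"y":0.19,"z":-0.18,"wx":0.03,"wy":0,"wz":0},
    {"x":0.08,"y":0.29,"z":-0.27,"wx":0.05,"wy":0,"wz":0},
    {"x":0.12,"y":0.39,"z":-0.37,"wx":0.072,"wy":0,"wz":0},
    {"x":0.154,"y":0.489,"z":-0.46,"wx":0.072,"wy":0,"wz":0},
    {"x":0.154,"y":0.489,"z":-0.46,"wx":0.072,"wy":0,"wz":0},
    {"x":0.22,"y":0.489,"z":-0.46,"wx":0.072,"wy":0,"wz":0},
    {"x":0.3,"y":0.489,"z":-0.46,"wx":0.072,"wy":0,"wz":0},
    {"x":0.38,"y":0.489,"z":-0.46,"wx":0.072,"wy":0,"wz":0},
    {"x":0.44,"y":0.489,"z":-0.46,"wx":0.072,"wy":0,"wz":0},
    {"x":0.472,"y":0.489,"z":-0.46,"wx":0.072,"wy":0,"wz":0},
    {"x":0.472,"y":0.489,"z":-0.46,"wx":0.072,"wy":0,"wz":0}
  ]
}}

```text
clock: 31.25
position: [0.635, -0.1129, 0.0118]
tool_rot: [-2.043, 1.566, 2.671]
force: [0.1, 0.0, 0.2]
grip_width: 0.085
```

Emit:
{"method": "servo_tool", "body": {
  "targets": [
    {"x":0,"y":0,"z":0,"wx":0,"wy":0,"wz":0},
    {"x":0,"y":0,"z":0,"wx":0,"wy":0,"wz":0},
    {"x":0,"y":0,"z":0,"wx":0,"wy":0,"wz":0},
    {"x":0,"y":0,"z":0,"wx":0,"wy":0,"wz":0},
    {"x":0,"y":0,"z":0,"wx":0,"wy":0,"wz":0},
    {"x":0,"y":0,"z":0,"wx":0,"wy":0,"wz":0},
    {"x":0,"y":0,"z":0,"wx":0,"wy":0,"wz":0}
  ],
  "grip": -1,
  "squeeze": 30
}}

```text
clock: 32.12
position: [0.6355, -0.113, 0.0129]
tool_rot: [-2.194, 1.567, 2.52]
force: [-1.8, -0.2, 8.5]
grip_width: 0.0441
```

```bash
python3 - <<'E'
from h import *
goto([(.58,.1,.15,0),(.54,.26,.15,0)])
E
```

```text
at [ 0.6355 -0.113   0.0129] jaw 0.1 q7 0.42 down [-0.003  0.002 -1.   ] F [-1.8 -0.2  8.5] w 0.0441 t 32.12
(0.58, 0.1, 0.15, np.float64(0.0)) {'x': -0.3411, 'y': -0.1393, 'z': -0.5333, 'wx': 0.0002, 'wy': -0.0004, 'wz': 0.0005} dist mm 259
(0.54, 0.26, 0.15, np.float64(0.0)) {'x': -0.3399, 'y': -0.2389, 'z': -0.9334, 'wx': 0.0002, 'wy': -0.0004, 'wz': 0.0005} dist mm 409
```

Emit:
{"method": "servo_tool", "body": {
  "targets": [
    {"x":-0.03,"y":0,"z":0,"wx":0,"wy":0,"wz":0},
    {"x":-0.1,"y":0,"z":0,"wx":0,"wy":0,"wz":0},
    {"x":-0.2,"y":-0.01,"z":-0.04,"wx":0,"wy":0,"wz":0},
    {"x":-0.28,"y":-0.03,"z":-0.12,"wx":0,"wy":0,"wz":0},
    {"x":-0.34,"y":-0.06,"z":-0.22,"wx":0,"wy":0,"wz":0},
    {"x":-0.34,"y":-0.09,"z":-0.34,"wx":0,"wy":0,"wz":0},
    {"x":-0.34,"y":-0.12,"z":-0.46,"wx":0,"wy":0,"wz":0},
    {"x":-0.34,"y":-0.15,"z":-0.58,"wx":0,"wy":0,"wz":0},
    {"x":-0.34,"y":-0.18,"z":-0.7,"wx":0,"wy":0,"wz":0},
    {"x":-0.34,"y":-0.21,"z":-0.82,"wx":0,"wy":0,"wz":0},
    {"x":-0.34,"y":-0.23,"z":-0.9,"wx":0,"wy":0,"wz":0},
    {"x":-0.34,"y":-0.235,"z":-0.93,"wx":0,"wy":0,"wz":0}
  ]
}}

```text
clock: 33.62
position: [0.5409, 0.2608, 0.1507]
tool_rot: [-2.415, 1.567, 2.301]
force: [-0.0, 0.2, -0.3]
grip_width: 0.0442
```

```bash
python3 - <<'E'
from h import *
i,P=cloud("wrist")
sat=i.astype(int)[...,0]-i.astype(int)[...,2]
seg(P,(.532,.328),.055,.011,.019,"small",sat>50)
i,P=cloud("top")
sat=i.astype(int)[...,0]-i.astype(int)[...,2]
seg(P,(.532,.328),.055,.011,.022,"small top",sat>50)
goto([(.532,.328,.15,0),(.532,.328,.035,0),(.532,.328,.0235,0)])
E
```

```text
small 7270 z 0.0157 rect [534.2 328.3] [78.9 78.7] 20.0 circ [534.1 328.2] 39.7
small top few 0
at [0.5415 0.2594 0.1505] jaw 0.1 q7 -0.24 down [-0.003  0.003 -1.   ] F [-0.2  0.1 -1.1] w 0.0444 t 33.73
(0.532, 0.328, 0.15, np.float64(0.0)) {'x': 0.0019, 'y': -0.0232, 'z': -0.1715, 'wx': 0.0004, 'wy': -0.0004, 'wz': 0.0004} dist mm 69
(0.532, 0.328, 0.035, np.float64(0.0)) {'x': 0.2894, 'y': -0.0225, 'z': -0.1707, 'wx': 0.0004, 'wy': -0.0004, 'wz': 0.0004} dist mm 135
(0.532, 0.328, 0.0235, np.float64(0.0)) {'x': 0.3181, 'y': -0.0224, 'z': -0.1706, 'wx': 0.0004, 'wy': -0.0004, 'wz': 0.0004} dist mm 145
```

Emit:
{"method": "servo_tool", "body": {
  "targets": [
    {"x":0,"y":-0.01,"z":-0.06,"wx":0,"wy":0,"wz":0},
    {"x":0,"y":-0.02,"z":-0.14,"wx":0,"wy":0,"wz":0},
    {"x":0.02,"y":-0.021,"z":-0.171,"wx":0,"wy":0,"wz":0},
    {"x":0.08,"y":-0.021,"z":-0.171,"wx":0,"wy":0,"wz":0},
    {"x":0.15,"y":-0.021,"z":-0.171,"wx":0,"wy":0,"wz":0},
    {"x":0.22,"y":-0.021,"z":-0.171,"wx":0,"wy":0,"wz":0},
    {"x":0.27,"y":-0.021,"z":-0.171,"wx":0,"wy":0,"wz":0},
    {"x":0.3,"y":-0.021,"z":-0.171,"wx":0,"wy":0,"wz":0},
    {"x":0.312,"y":-0.021,"z":-0.171,"wx":0,"wy":0,"wz":0},
    {"x":0.318,"y":-0.021,"z":-0.171,"wx":0,"wy":0,"wz":0},
    {"x":0.319,"y":-0.021,"z":-0.171,"wx":0,"wy":0,"wz":0},
    {"x":0.319,"y":-0.021,"z":-0.171,"wx":0,"wy":0,"wz":0}
  ]
}}

```text
clock: 35.22
position: [0.5328, 0.3283, 0.0236]
tool_rot: [-2.536, 1.567, 2.179]
force: [-0.2, -0.2, -0.1]
grip_width: 0.0438
```

Emit:
{"method": "servo_tool", "body": {
  "targets": [
    {"x":0.001,"y":0,"z":0,"wx":0,"wy":0,"wz":0},
    {"x":0.003,"y":0,"z":0,"wx":0,"wy":0,"wz":0},
    {"x":0.003,"y":0,"z":0,"wx":0,"wy":0,"wz":0}
  ]
}}

```text
clock: 35.6
position: [0.5329, 0.3285, 0.023]
tool_rot: [-2.68, 1.567, 2.035]
force: [-2.1, -0.6, 7.4]
grip_width: 0.044
```

Touching (7 N); release and rise.

Emit:
{"method": "servo_tool", "body": {
  "targets": [
    {"x":0,"y":0,"z":0,"wx":0,"wy":0,"wz":0},
    {"x":0,"y":0,"z":0,"wx":0,"wy":0,"wz":0},
    {"x":0,"y":0,"z":0,"wx":0,"wy":0,"wz":0},
    {"x":0,"y":0,"z":0,"wx":0,"wy":0,"wz":0},
    {"x":-0.08,"y":0,"z":0,"wx":0,"wy":0,"wz":0},
    {"x":-0.18,"y":0,"z":0,"wx":0,"wy":0,"wz":0},
    {"x":-0.3,"y":0,"z":0,"wx":0,"wy":0,"wz":0},
    {"x":-0.42,"y":0,"z":0,"wx":0,"wy":0,"wz":0},
    {"x":-0.45,"y":0,"z":0,"wx":0,"wy":0,"wz":0},
    {"x":-0.45,"y":0,"z":0,"wx":0,"wy":0,"wz":0}
  ],
  "grip": 1
}}

```text
clock: 36.85
position: [0.5333, 0.3281, 0.2031]
tool_rot: [-2.834, 1.566, 1.881]
force: [-0.4, -0.5, -0.9]
grip_width: 0.0852
```

```bash
python3 - <<'E'
from h import *
i,P=cloud("wrist");sat=i.astype(int)[...,0]-i.astype(int)[...,2]
seg(P,(.533,.328),.03,.042,.06,"bowl");seg(P,(.533,.328),.055,.011,.019,"small",sat>50)
i,P=cloud("top");save(i,"t2.png")
seg(P,(.4587,-.015),.04,.08,.1,"jar");seg(P,(.541,-.364),.05,.042,.06,"tin")
a=P[220:260,140:185];b=np.load("topP.npy")[220:260,140:185];print("easel depth change mm",np.nanmedian(abs(a-b))*1000)
i2,_=cloud("side");save(i2,"s2.png")
c=np.hstack([cv2.resize(i[120:280,140:500],(800,356))]);save(np.vstack([c]),"c2.png")
print(bot.observe()["force"])
E
```

```text
bowl 577 z 0.0454 rect [534.6 327.9] [44.8 45.1] 69.2 circ [534.5 327.8] 22.8
small 2486 z 0.0157 rect [534.2 329. ] [78.4 78.1] 0.1 circ [534.3 328.2] 39.9
jar 290 z 0.088 rect [456.5 -13.2] [54.8 55.8] 43.2 circ [456.7 -13.5] 28.8
tin 299 z 0.0474 rect [ 538.7 -362.2] [57.  53.3] 25.1 circ [ 537.5 -362.6] 35.9
easel depth change mm 1.9296648445261133
[-0.12471546  0.43144674 -0.37662807]
```

View pics/s2.png

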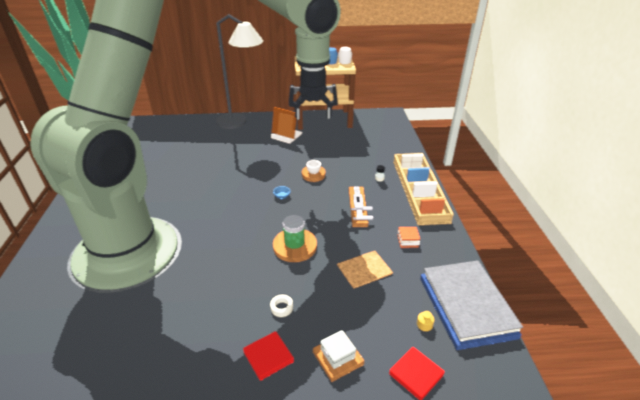

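The side view shows every piece on its own base: jar (294,235), bowl (314,168), caliper (358,207), tin (339,348). The pad is empty and the easel at (285,122) hasn't moved. I'll hand in the job.

```bash
python3 -c "
from workcell import bot
print(bot.job_done())"
```

```text
the job is handed in; nothing more can be done
None
```

All four pieces are on their own bases and the job is handed in, at about 37 s of the 136 s allowed. I parked the bowl on the cork pad. Then I moved the jar to the larger round base, the caliper to the long base, the tin to the brown square base and the bowl to the smaller round base. Each piece was lowered until the force reading showed contact, then let go.

**Placement:** the wrist camera, after each release, put the tin, bowl and caliper within about 1.5 mm of their base centres and the jar within about 3 mm. The caliper lies within 0.5° of the long base's length. Top-face heights match each piece resting flat on its base.

**Disagreements:** the top and wrist cameras differed by 2–5 mm on absolute positions, but each was consistent about a piece relative to its base. The bowl and caliper gripped about 1.5–2 mm narrower than their stated widths, which I put down to soft pads; the pictures taken with each held showed it level.

**Easel and look-alikes:** the easel looks unmoved in the last side view. The depth comparison over its area changed by 1.9 mm, which is about the calibration error. I did not touch the two red squares.

**Contact force:** the highest wrist force I read was about 50 N, when the bowl first met the pad.

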